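# Bring the wafer stage's vacuum valves on in order

## Task

Switch on the wafer stage's push valves in order: with the gripper's fingers gently press down the blue cap, then the yellow cap, then the green cap, each well past half of its travel, so that it stays down. Press lightly without ramming the caps, do not lift, tip or shift the valve blocks, and leave the red vent valve and everything else on the bench alone.

Things in the scene. Friction and masses are not known exactly. Their poses are not given: they have to be found in the camera images.
- valve_blue: the blue push valve: a loose aluminium block on a rubber foot, 60 x 60 mm and 60 mm high, about 0.6 kg, standing upright, with one blue round mushroom cap on top and small brass fittings on two sides (10 mm long). Origin: centre of its underside; z up
- cap_blue_top (a point): centre of the flat top of the blue cap; the cap is a disc of 36 mm diameter and 8 mm thickness on a thin stem in the middle of the block. Its top is 90 mm above the bench when fully up, 76 mm when fully down; the point moves with the cap. The disc sits on its stem on a soft cushion spring (1.5 N per mm, at most 8 mm) that comes back when let go, so a finger must go about 2 to 3 mm further down than the stem is to move, and the cushion softens the stop
- cap_blue (a joint): how far the stem of the blue cap is pushed down (cushion not counted), m: 0 fully up, 0.014 fully down at a hard stop; it starts between 0 and 0.002. The stem has no return spring: it sinks under about 3 to 4 N and stays where it is left
- valve_yellow: the yellow push valve: a loose aluminium block on a rubber foot, 60 x 60 mm and 60 mm high, about 0.6 kg, standing upright, with one yellow round mushroom cap on top and small brass fittings on two sides (10 mm long). Origin: centre of its underside; z up
- cap_yellow_top (a point): centre of the flat top of the yellow cap; the cap is a disc of 36 mm diameter and 8 mm thickness on a thin stem in the middle of the block. Its top is 90 mm above the bench when fully up, 76 mm when fully down; the point moves with the cap. The disc sits on its stem on a soft cushion spring (1.5 N per mm, at most 8 mm) that comes back when let go, so a finger must go about 2 to 3 mm further down than the stem is to move, and the cushion softens the stop
- cap_yellow (a joint): how far the stem of the yellow cap is pushed down (cushion not counted), m: 0 fully up, 0.014 fully down at a hard stop; it starts between 0 and 0.002. The stem has no return spring: it sinks under about 3 to 4 N and stays where it is left
- valve_green: the green push valve: a loose aluminium block on a rubber foot, 60 x 60 mm and 60 mm high, about 0.6 kg, standing upright, with one green round mushroom cap on top and small brass fittings on two sides (10 mm long). Origin: centre of its underside; z up
- cap_green_top (a point): centre of the flat top of the green cap; the cap is a disc of 36 mm diameter and 8 mm thickness on a thin stem in the middle of the block. Its top is 90 mm above the bench when fully up, 76 mm when fully down; the point moves with the cap. The disc sits on its stem on a soft cushion spring (1.5 N per mm, at most 8 mm) that comes back when let go, so a finger must go about 2 to 3 mm further down than the stem is to move, and the cushion softens the stop
- cap_green (a joint): how far the stem of the green cap is pushed down (cushion not counted), m: 0 fully up, 0.014 fully down at a hard stop; it starts between 0 and 0.002. The stem has no return spring: it sinks under about 3 to 4 N and stays where it is left
- valve_red: the red push valve: a loose aluminium block on a rubber foot, 60 x 60 mm and 60 mm high, about 0.6 kg, standing upright, with one red round mushroom cap on top and small brass fittings on two sides (10 mm long). Origin: centre of its underside; z up
- cap_red_top (a point): centre of the flat top of the red cap; the cap is a disc of 36 mm diameter and 8 mm thickness on a thin stem in the middle of the block. Its top is 90 mm above the bench when fully up, 76 mm when fully down; the point moves with the cap. The disc sits on its stem on a soft cushion spring (1.5 N per mm, at most 8 mm) that comes back when let go, so a finger must go about 2 to 3 mm further down than the stem is to move, and the cushion softens the stop
- cap_red (a joint): how far the stem of the red cap is pushed down (cushion not counted), m: 0 fully up, 0.014 fully down at a hard stop; it starts between 0 and 0.002. The stem has no return spring: it sinks under about 3 to 4 N and stays where it is left
- stage: wafer stage, fixed, a bystander: 150 mm square dark base with a round aluminium plate (170 mm diameter, top 46 mm above the bench) carrying a dark thin wafer. Origin: centre of its underside
- jar: loose small amber jar with white cap, a bystander: 42 mm diameter, 55 mm high. Origin: centre of its underside
- wafer_box: loose flat white and pale blue wafer box, a bystander: 84 x 84 mm, 28 mm high. Origin: centre of its underside
- driver: loose screwdriver with orange handle lying on the bench, a bystander: 150 mm long, under 35 mm high. Origin: under it near the middle of its length, x towards the blade
Not all that is in view belongs to the job. What is shaped like the valve_green but brown is not meant. What is shaped like the valve_red but brown is not meant.

How it is judged:
On the way, in this order (a step that is already met when the one before it is completed fails the run):
1. the blue cap is pressed past half of its travel (7 of 14 mm) (value of joint cap_blue above 0.007 m), for 0.1 s.
2. the yellow cap is pressed past half of its travel (7 of 14 mm) (value of joint cap_yellow above 0.007 m), for 0.1 s.
3. the green cap is pressed past half of its travel (7 of 14 mm) (value of joint cap_green above 0.007 m), for 0.1 s.
At the end, for the whole second after the job is handed in: The blue, yellow and green caps are each down by more than 7 of their 14 mm, the red one by less than 4 mm; all four valve blocks stand upright (within 0.1 rad) and at rest within 15 mm of where they began; jar, wafer box and screwdriver lie within 20 mm of where they began (value of joint each of cap_blue, cap_yellow, cap_green above 0.007 m and value of joint cap_red below 0.004 m and distance of each of valve_blue, valve_yellow, valve_green, valve_red from where it was at the start of the episode below 0.015 m and angle between each of valve_blue, valve_yellow, valve_green, valve_red's own z axis and vertical below 0.1 rad and linear speed of each of valve_blue, valve_yellow, valve_green, valve_red below 0.02 m/s and distance of each of jar, wafer_box, driver from where it was at the start of the episode below 0.02 m); the robot touches nothing.
It fails at once if a cap is pressed out of order: yellow over 4 mm before blue is down, or green over 4 mm before yellow is down ((value of joint cap_yellow above 0.004 m and value of joint cap_blue below 0.007 m) or (value of joint cap_green above 0.004 m and value of joint cap_yellow below 0.007 m)).
It fails at once if the red vent cap is pressed (over 4 mm) (value of joint cap_red above 0.004 m).
It fails at once if a valve is pressed hard (over 20 N) (contact force between any of valve_blue, valve_yellow, valve_green, valve_red and the fingers above 20 N or contact force between any of valve_blue, valve_yellow, valve_green, valve_red and the arm above 20 N).
It fails at once if a valve block is shifted or lifted (over 15 mm) or tipped (over 0.15 rad) (distance of any of valve_blue, valve_yellow, valve_green, valve_red from where it was at the start of the episode above 0.015 m or angle between any of valve_blue, valve_yellow, valve_green, valve_red's own z axis and vertical above 0.15 rad).
It fails at once if the jar, wafer box or screwdriver is moved over 20 mm, or the robot pushes on the wafer stage (over 3 N) (distance of any of jar, wafer_box, driver from where it was at the start of the episode above 0.02 m or contact force between stage and the fingers above 3 N or contact force between stage and the arm above 3 N).
It also fails if it takes over 51 s, if anything falls off the work surface, if the arm or the gripper's body presses on something with over 40 N, if the wrist force passes 120 N, or if a joint passes its speed limit or range.

## Robot

A 6-joint arm with a two-finger parallel gripper is mounted at the origin on the work surface. World frame = base frame: x ahead of the robot, y to its left, z up, the work surface at z = 0. Lengths are in m, angles in rad, forces in N, time in s.
With the tool pointing down it reaches from about 0.35 to 0.775 m from the base axis. Payload 7.3 kg.
Tool frame: the origin (TCP) lies on the centre line of the jaws, within the pads' length; the fingertips stand 11 mm ahead of it and the grasp point (between the pads) lies 8 mm behind it; y points along the fingers, z is the direction in which the jaws open and shut, and the axes are right-handed (so a half turn about y gives the same grasp; the last joint's range is limited). The gripper opens to 92 mm and grips with 3 to 60 N. Pads are 19 mm wide; open, the fingers measure 130 mm over their backs; the gripper's body (75 mm by 190 mm) begins 47 mm behind the grasp point.
Start: joints at [0.983, 0.342, 1.524, -0, 1.275, -0.146], TCP at [0.224, 0.475, 0.238] pointing down, gripper open.
Joint ranges: [-2.53, 2.53], [-0.77, 2.02], [0.04, 2.7], [-1, 4.14], [0.28, 2.66], [-3.11, 3.11]. Speed limits (rad/s): [2.57, 2.57, 3.14, 3.14, 3.14, 3.14].

## Interface

Orientations are given as [roll, pitch, yaw] about the fixed x, y, z axes, in that order (R = Rz(yaw) Ry(pitch) Rx(roll)).
In Python, from cell import robot, cams gives the robot as it stands.
- The arm moves only by the tool apply_moves, never from a script. Its argument "plan" is a list of rows, each a list of 7 numbers: the shift along the tool's x, y, z in m, then the turn, a rotation vector about the tool's x, y, z in degrees, then the gripper command: -1 is fully open, 1 is shut, values between are in proportion. A call has exactly 5 rows; each row is the pose to reach, as a shift and turn from the pose commanded when the call began, along the tool's axes at that moment; what a row does not reach only later rows make up. A row lasts 1/8 s, in which the tool goes at most 62.5 mm and 10.7 degrees, less where a joint would pass 70% of its speed; a pose out of reach is approached as far as the arm can. A call with a gripper value outside its range is refused whole. The fingers move at their own pace and stop on an object; "squeeze" is the grip in N (left out, the last holds). Time passes only in rows, so rows that repeat a pose let the fingers close, or fill a call up. It gives the time, the measured TCP pose, the force and the opening at its end, in the units of the state.
- robot.observe(): the state, without advancing time (a new reading comes with each control period).
- cams.read_camera(name): name is "scene" or "top" or "wrist"; returns the picture (384x512x3 uint8, blue, green, red); there is no depth.
- cams.calibration(name): a dict with "fx", "fy", "cx", "cy" (pixels), "dist" ([k1, k2, p1, p2, k3] as OpenCV has them; the pictures are not rectified), "extrinsics" (4x4, takes a point from world to camera coordinates); the wrist camera has in their place "T_tool_cam" (4x4, takes a point from camera to tool coordinates, whose origin is the TCP and whose axes are the tool frame's). Camera axes: x right, y up, looking along -z (the intrinsics and any distortion apply to the point x, -y, -z); pixel columns grow to the right and rows downward; lengths in m; the calibration is good to about 2 mm. A picture is of the moment at which its call begins: read the wrist's pose just before it. calibration takes no time and is no camera call.
- robot.hand_in(): hands the job in, once; it reports no verdict.
The state is a dict: "time": time; "qpos": joint angles; "qvel": joint speeds; "joint_efforts": joint torques, N m; "tool_pos": TCP position; "tool_rot": TCP orientation; "contact_force": force on the tool from outside, world axes, zero at the start; "torque": the same for the moment, N m; "opening": finger opening in m.
Only numpy, scipy, OpenCV 4.12 (cv2) and the standard library are available. Lean on these libraries where they do the work, as an engineer would, in place of code of your own. Each camera call takes 0.05 s, during which the arm holds its last target. There are 200 camera calls.

## Working session

There is one attempt and no reset: what is moved stays moved. The work goes in short steps, Python scripts to look and compute and a tool call to move; the robot and the scene stay as the last step left them, time stands still between calls to the robot, and variables do not carry over. Pictures are saved under pics/ and viewed, about 8 in all and at most 12, crops included, and the job is handed in when it is done.

Besides the shell and the picture viewer there is one more tool, called after ">>>" in YAML: its name, and indented under it one key for each argument. apply_moves: Moves the arm, as the interface text tells. Its arguments: {"type":"object","properties":{"plan":{"type":"array","items":{"type":"array","items":{"type":"number"}}},"squeeze":{"type":"number"}},"required":["plan"]}

```bash
mkdir -p pics
python3 - <<'E'
from cell import robot,cams
import cv2,numpy as np
s=robot.observe();print(s)
for n in("top","scene"):
    cv2.imwrite(f"pics/{n}1.png",cams.read_camera(n)); print(n,cams.calibration(n))
print(cams.calibration("wrist"))
E
```

```text
{'time': 0.0, 'qpos': array([ 9.82995416e-01,  3.42688832e-01,  1.52502551e+00,  9.42748580e-06,
        1.27539480e+00, -1.46015967e-01]), 'qvel': array([ 0.00087502,  0.0001683 ,  0.00010393,  0.00016891, -0.00026069,
        0.00150845]), 'joint_efforts': array([-1.83052503e-03, -4.31229794e+01, -2.44220513e+01,  7.15612387e-02,
        5.61025995e-02, -9.45713396e-05]), 'tool_pos': array([0.22423005, 0.47427085, 0.23705958]), 'tool_rot': array([-1.57229536e+00,  2.29564291e-04, -4.41787868e-01]), 'contact_force': array([-0.24836819,  0.18105596, -0.33045539]), 'torque': array([ 0.00483671, -0.03753485,  0.00345795]), 'opening': 0.09152466852436637}
top {'fx': 412.54499515679873, 'fy': 412.54499515679873, 'cx': 248.59212047391506, 'cy': 188.46353614697017, 'dist': array([-0.10893752,  0.        ,  0.        ,  0.        ,  0.        ]), 'extrinsics': array([[ 0.0150675 , -0.99986848,  0.00600021,  0.01286691],
       [ 0.99735126,  0.01545608,  0.07107436, -0.57198792],
       [-0.07115775,  0.00491341,  0.99745297, -1.02144517],
       [ 0.        ,  0.        ,  0.        ,  1. 
[... 296 characters left out ...]
-0.29649105,  0.68177818,  0.33941955],
       [ 0.63042265,  0.25992289,  0.73144198, -1.57084483],
       [ 0.        ,  0.        ,  0.        ,  1.        ]])}
{'fx': 265.590345019383, 'fy': 265.590345019383, 'cx': 259.455528387236, 'cy': 191.52299531090895, 'dist': array([-0.02724157,  0.        ,  0.        ,  0.        ,  0.        ]), 'T_tool_cam': array([[-1.10020263e-05, -9.61523304e-01, -2.74723379e-01,
        -7.44532328e-02],
       [-5.03192718e-04,  2.74723350e-01, -9.61523181e-01,
        -1.47622020e-01],
       [ 9.99999873e-01,  1.27660101e-04, -4.86854039e-04,
         9.39479358e-04],
       [ 0.00000000e+00,  0.00000000e+00,  0.00000000e+00,
         1.00000000e+00]])}
```

View pics/top1.png

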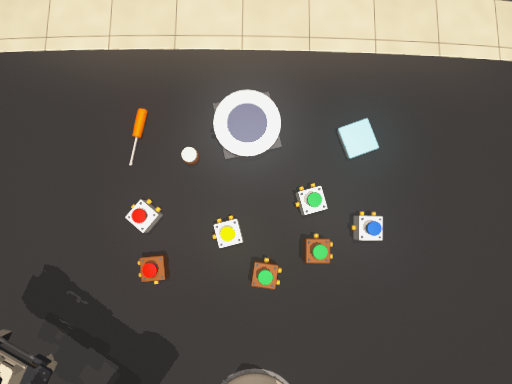

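View pics/scene1.png

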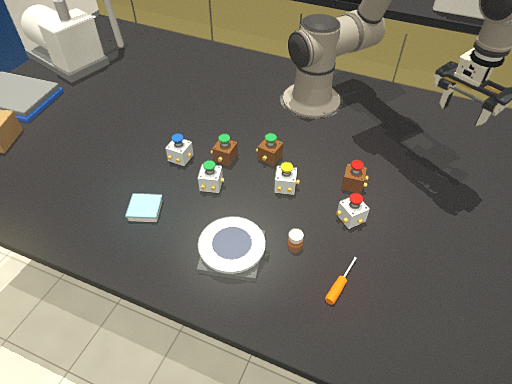

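```bash
cat > h.py <<'E'
from cell import robot,cams
import cv2,numpy as np
from scipy.spatial.transform import Rotation as Ro
def ray(name,uv,z,s=None):
    c=cams.calibration(name);K=np.array([[c["fx"],0,c["cx"]],[0,c["fy"],c["cy"]],[0,0,1]])
    p=cv2.undistortPoints(np.array([[uv]],float),K,c["dist"])[0,0];d=np.array([p[0],-p[1],-1])
    if name=="wrist":
        T=np.eye(4);T[:3,:3]=Ro.from_euler("xyz",s["tool_rot"]).as_matrix();T[:3,3]=s["tool_pos"];M=T@c["T_tool_cam"]
    else: M=np.linalg.inv(c["extrinsics"])
    d=M[:3,:3]@d;o=M[:3,3];return o+d*(z-o[2])/d[2]
def blob(im,uv,lo,hi,r=25):
    h=cv2.cvtColor(im,cv2.COLOR_BGR2HSV);m=cv2.inRange(h,(lo,120,80),(hi,255,255))
    k=np.zeros_like(m);cv2.circle(k,tuple(int(a) for a in uv),r,255,-1);m&=k
    n,l,st,ce=cv2.connectedComponentsWithStats(m);i=1+np.argmax(st[1:,4]);return ce[i],st[i]
def totool(t,s):
    return Ro.from_euler("xyz",s["tool_rot"]).inv().apply(np.array(t)-s["tool_pos"])
E
python3 - <<'E'
from h import *
s=robot.observe();im=cv2.imread("pics/top1.png");sc=cv2.imread("pics/scene1.png")
for n,uv,us,lo,hi in(("blue",(374,228),(178,139),100,130),("yellow",(227,233),(287,168),22,38),("green",(314,200),(209,166),45,80)):
    c,st=blob(im,uv,lo,hi,13);p=ray("top",c,.09);c2,_=blob(sc,us,lo,hi,10)
    print(n,c,st,p.round(4),ray("scene",c2,.087).round(4),totool([p[0],p[1],.237],s).round(4))
E
```

```text
blue [373.57594937 227.84810127] [367 221  14  14 158] [ 0.4777 -0.2757  0.09  ] [ 0.4793 -0.2758  0.087 ] [ 0.5499  0.0008 -0.5696]
yellow [227.         233.23428571] [220 226  15  15 175] [0.4609 0.0709 0.09  ] [0.4636 0.0731 0.087 ] [ 0.3864  0.0004 -0.2635]
green [314.05844156 199.2012987 ] [307 193  15  14 154] [ 0.5437 -0.1329  0.09  ] [ 0.546  -0.1318  0.087 ] [ 0.5485  0.0006 -0.4123]
```

>>> apply_moves:
  plan:
    - [0.045, 0, -0.03, 0, 0, 0, 1]
    - [0.09, 0, -0.061, 0, 0, 0, 1]
    - [0.135, 0, -0.092, 0, 0, 0, 1]
    - [0.18, 0, -0.123, 0, 0, 0, 1]
    - [0.225, 0, -0.154, 0, 0, 0, 1]
  squeeze: 10

```text
time: 0.72
tool_pos: [0.3625, 0.2376, 0.2376]
tool_rot: [-1.571, 0.0, -0.442]
contact_force: [0.1, 0.5, 0.2]
opening: 0.0462
```

>>> apply_moves:
  plan:
    - [0.04, 0, -0.027, 0, 0, 0, 1]
    - [0.08, 0, -0.055, 0, 0, 0, 1]
    - [0.12, 0, -0.082, 0, 0, 0, 1]
    - [0.161, 0, -0.11, 0, 0, 0, 1]
    - [0.161, 0, -0.11, 0, 0, 0, 1]

```text
time: 1.35
tool_pos: [0.4616, 0.0684, 0.2372]
tool_rot: [-1.571, 0.0, -0.446]
contact_force: [-0.7, 0.3, 0.6]
opening: 0.0011
```

>>> apply_moves:
  plan:
    - [0.025, 0, -0.046, 0, 0, 0, 1]
    - [0.05, 0, -0.092, 0, 0, 0, 1]
    - [0.075, 0, -0.138, 0, 0, 0, 1]
    - [0.1, 0, -0.184, 0, 0, 0, 1]
    - [0.125, 0, -0.23, 0, 0, 0, 1]

```text
time: 1.98
tool_pos: [0.475, -0.1907, 0.2376]
tool_rot: [-1.57, 0.001, -0.441]
contact_force: [0.8, 0.4, 0.0]
opening: 0.0003
```

Run:
```python
from h import *
s=robot.observe();im=cams.read_camera("wrist");cv2.imwrite("pics/w1.png",im)
print(s["time"],s["tool_pos"],s["tool_rot"],s["opening"],s["contact_force"])
print(totool([.478,-.2757,s["tool_pos"][2]],s).round(4))
```

```text
1.975 [ 0.47498981 -0.19073478  0.23755418] [-1.57012121e+00  6.94644949e-04 -4.40881989e-01] 0.00029302787928670926 [0.84352394 0.44504145 0.01359523]
[ 0.039  -0.0001 -0.0756]
```

View pics/w1.png

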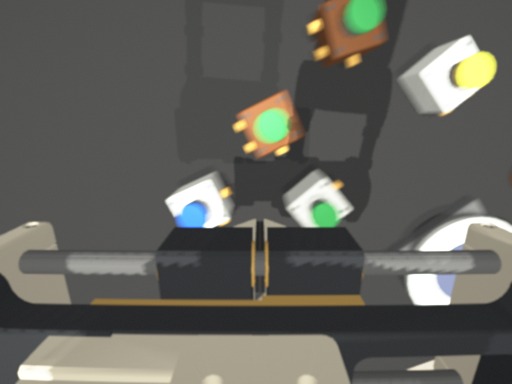

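>>> apply_moves:
  plan:
    - [0.02, 0, -0.038, 0, 0, 0, 1]
    - [0.039, 0, -0.076, 0, 0, 0, 1]
    - [0.039, 0.04, -0.076, 0, 0, 0, 1]
    - [0.039, 0.08, -0.076, 0, 0, 0, 1]
    - [0.039, 0.11, -0.076, 0, 0, 0, 1]

```text
time: 2.65
tool_pos: [0.4775, -0.274, 0.1258]
tool_rot: [-1.57, 0.002, -0.441]
contact_force: [0.0, -0.1, 1.0]
opening: 0.0006
```

Run:
```python
from h import *
im=cams.read_camera("scene");s=robot.observe();print(s["time"],s["tool_pos"],s["contact_force"])
a=cv2.resize(im[90:190,130:255],None,fx=5,fy=5,interpolation=2);cv2.imwrite("pics/s2.png",a)
print(totool([.4785,-.2757,.101],s).round(4))
```

```text
2.7 [ 0.47598036 -0.27274738  0.12231027] [-1.29597734  1.32894295 -2.20319437]
[ 0.0037  0.0213 -0.0016]
```

View pics/s2.png

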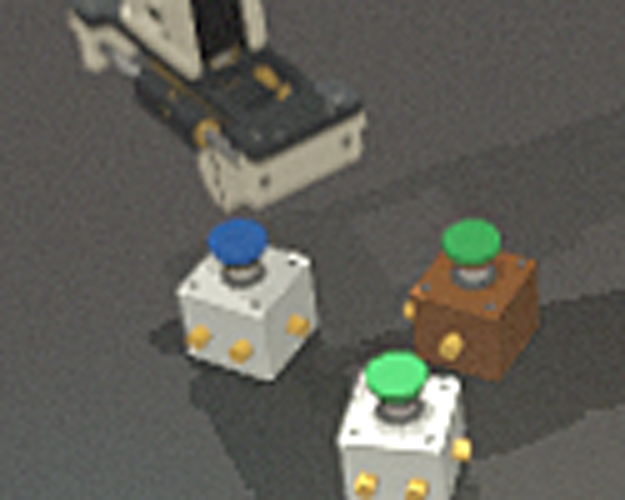

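Run:
```python
from h import *
s=robot.observe();im=cams.read_camera("scene");t=cams.read_camera("top")
R=Ro.from_euler("xyz",s["tool_rot"]).as_matrix()
out=[]
for n,i,(x0,y0,w,h) in(("scene",im,(130,60,100,120)),("top",t,(320,170,100,120))):
    c=cams.calibration(n);a=cv2.resize(i[y0:y0+h,x0:x0+w],None,fx=4,fy=4,interpolation=2)
    for v,col in(((0,.011,0),(0,0,255)),((0,-.008,0),(255,255,0)),((0,-.055,0),(255,0,255))):
        p=s["tool_pos"]+R@np.array(v);q=c["extrinsics"]@np.r_[p,1];u=(c["fx"]*q[0]/-q[2]+c["cx"],c["fy"]*-q[1]/-q[2]+c["cy"])
        print(n,np.round(u,1));cv2.circle(a,(int((u[0]-x0)*4+2),int((u[1]-y0)*4+2)),3,col,-1)
    out.append(a)
cv2.imwrite("pics/s3.png",np.hstack(out))
```

```text
scene [177.5 131. ]
scene [176.6 126. ]
scene [174.3 113.1]
top [376.6 229.3]
top [379.3 229.5]
top [386.5 230. ]
```

View pics/s3.png

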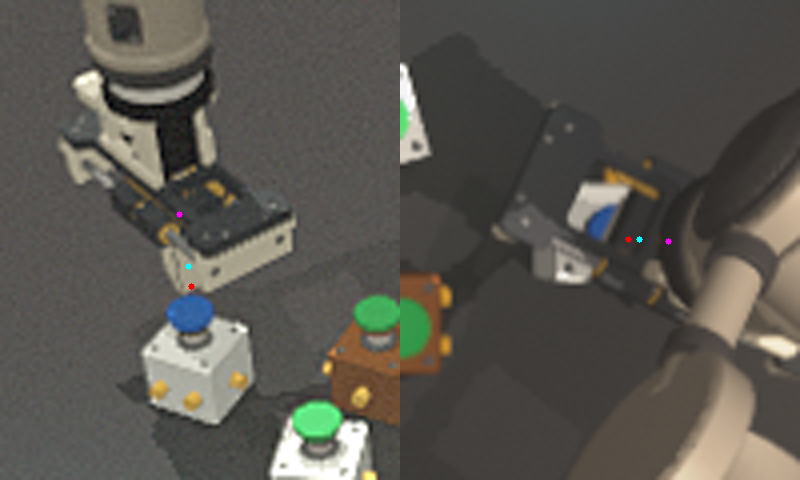

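>>> apply_moves:
  plan:
    - [0.001, 0.006, -0.001, 0, 0, 0, 1]
    - [0.002, 0.012, -0.001, 0, 0, 0, 1]
    - [0.002, 0.018, -0.001, 0, 0, 0, 1]
    - [0.002, 0.022, -0.001, 0, 0, 0, 1]
    - [0.002, 0.024, -0.001, 0, 0, 0, 1]

```text
time: 3.42
tool_pos: [0.4792, -0.2775, 0.1035]
tool_rot: [-1.571, 0.0, -0.442]
contact_force: [0.6, 0.2, 0.1]
opening: 0.0004
```

Run:
```python
from h import *
s=robot.observe();print(s["time"],s["tool_pos"],s["contact_force"])
```

```text
3.425 [ 0.47922368 -0.2775411   0.10345096] [0.58155267 0.22677923 0.08616255]
```

>>> apply_moves:
  plan:
    - [0, 0.003, 0.001, 0, 0, 0, 1]
    - [0, 0.006, 0.001, 0, 0, 0, 1]
    - [0, 0.009, 0.001, 0, 0, 0, 1]
    - [0, 0.012, 0.001, 0, 0, 0, 1]
    - [0, 0.012, 0.001, 0, 0, 0, 1]

```text
time: 4.05
tool_pos: [0.4798, -0.2767, 0.0916]
tool_rot: [-1.571, -0.0, -0.442]
contact_force: [1.4, 0.6, 2.7]
opening: 0.0007
```

>>> apply_moves:
  plan:
    - [0, 0.002, 0, 0, 0, 0, 1]
    - [0, 0.003, 0, 0, 0, 0, 1]
    - [0, 0.004, 0, 0, 0, 0, 1]
    - [0, 0.005, 0, 0, 0, 0, 1]
    - [0, 0.005, 0, 0, 0, 0, 1]

```text
time: 4.68
tool_pos: [0.4798, -0.2767, 0.0867]
tool_rot: [-1.571, -0.0, -0.442]
contact_force: [0.1, 1.2, 2.1]
opening: 0.0006
```

>>> apply_moves:
  plan:
    - [0, -0.02, 0, 0, 0, 0, 1]
    - [0, -0.05, 0, 0, 0, 0, 1]
    - [-0.025, -0.07, 0.046, 0, 0, 0, 1]
    - [-0.05, -0.07, 0.092, 0, 0, 0, 1]
    - [-0.075, -0.07, 0.138, 0, 0, 0, 1]

```text
time: 5.3
tool_pos: [0.4704, -0.1184, 0.1567]
tool_rot: [-1.571, 0.0, -0.442]
contact_force: [1.0, 0.1, 0.0]
opening: 0.0004
```

>>> apply_moves:
  plan:
    - [-0.025, 0, 0.046, 0, 0, 0, 1]
    - [-0.05, 0, 0.092, 0, 0, 0, 1]
    - [-0.075, 0, 0.138, 0, 0, 0, 1]
    - [-0.09, 0, 0.17, 0, 0, 0, 1]
    - [-0.09, 0.02, 0.17, 0, 0, 0, 1]

```text
time: 5.92
tool_pos: [0.4627, 0.0746, 0.1373]
tool_rot: [-1.569, -0.002, -0.438]
contact_force: [0.3, -1.1, -0.8]
opening: 0.0003
```

Run:
```python
from h import *
s=robot.observe();im=cams.read_camera("scene");print(s["time"],s["tool_pos"],s["contact_force"])
print(totool([.462,.072,.1035],s).round(4))
o=cv2.imread("pics/scene1.png")
cr=lambda i:cv2.resize(i[120:180,155:255],None,fx=4,fy=4,interpolation=2)
cv2.imwrite("pics/s4.png",np.hstack([cr(o),cr(im)]))
for i in(o,im): print(blob(i,(178,139),100,130,14))
c=cams.calibration("scene")
for z in(.09,.076):
    q=c["extrinsics"]@np.array([.4785,-.2757,z,1]);print(c["fy"]*-q[1]/-q[2]+c["cy"])
```

```text
5.925 [0.46265204 0.07458341 0.1372667 ] [ 0.3290619  -1.07484959 -0.82320165]
[ 0.0004  0.0338 -0.0027]
(array([176.96511628, 137.63953488]), array([171, 133,  12,  10,  86], dtype=int32))
(array([177.62025316, 140.96202532]), array([173, 137,  10,   9,  79], dtype=int32))
136.7806828850857
140.3287449627865
```

View pics/s4.png

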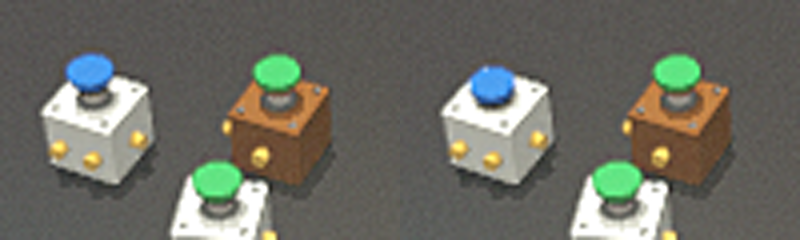

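Blue is down by about 12 mm (cap moved from row 137.6 to 141.0), and its block has not moved. Yellow is next.

>>> apply_moves:
  plan:
    - [0, 0.01, -0.001, 0, 0, 0, 1]
    - [0, 0.02, -0.001, 0, 0, 0, 1]
    - [0, 0.028, -0.001, 0, 0, 0, 1]
    - [0, 0.031, -0.001, 0, 0, 0, 1]
    - [0, 0.031, -0.001, 0, 0, 0, 1]

```text
time: 6.6
tool_pos: [0.4619, 0.0713, 0.1056]
tool_rot: [-1.571, 0.0, -0.442]
contact_force: [-0.2, 0.1, -0.2]
opening: 0.0007
```

>>> apply_moves:
  plan:
    - [0, 0.003, 0, 0, 0, 0, 1]
    - [0, 0.006, 0, 0, 0, 0, 1]
    - [0, 0.009, 0, 0, 0, 0, 1]
    - [0, 0.012, 0, 0, 0, 0, 1]
    - [0, 0.013, 0, 0, 0, 0, 1]

```text
time: 7.22
tool_pos: [0.462, 0.0714, 0.0927]
tool_rot: [-1.571, -0.0, -0.442]
contact_force: [-0.5, 0.2, 2.5]
opening: 0.0005
```

>>> apply_moves:
  plan:
    - [0, 0.002, 0, 0, 0, 0, 1]
    - [0, 0.004, 0, 0, 0, 0, 1]
    - [0, 0.005, 0, 0, 0, 0, 1]
    - [0, 0.006, 0, 0, 0, 0, 1]
    - [0, 0.006, 0, 0, 0, 0, 1]

```text
time: 7.85
tool_pos: [0.4619, 0.0714, 0.0867]
tool_rot: [-1.571, -0.0, -0.442]
contact_force: [1.3, -0.5, 1.9]
opening: 0.0007
```

>>> apply_moves:
  plan:
    - [0, -0.02, 0, 0, 0, 0, 1]
    - [0, -0.06, 0, 0, 0, 0, 1]
    - [0.035, -0.07, -0.032, 0, 0, 0, 1]
    - [0.07, -0.07, -0.064, 0, 0, 0, 1]
    - [0.105, -0.07, -0.096, 0, 0, 0, 1]

```text
time: 8.48
tool_pos: [0.5159, -0.0614, 0.1567]
tool_rot: [-1.571, 0.0, -0.441]
contact_force: [1.2, 0.1, 0.2]
opening: 0.0001
```

>>> apply_moves:
  plan:
    - [0.03, 0, -0.027, 0, 0, 0, 1]
    - [0.057, 0, -0.053, 0, 0, 0, 1]
    - [0.057, 0.02, -0.053, 0, 0, 0, 1]
    - [0.057, 0.03, -0.053, 0, 0, 0, 1]
    - [0.057, 0.03, -0.053, 0, 0, 0, 1]

```text
time: 9.1
tool_pos: [0.5438, -0.1319, 0.1258]
tool_rot: [-1.571, 0.003, -0.441]
contact_force: [0.6, 0.9, -0.0]
opening: 0.0004
```

Run:
```python
from h import *
s=robot.observe();im=cams.read_camera("scene");print(s["time"],s["tool_pos"],s["contact_force"])
print(totool([.545,-.1325,.1055],s).round(4))
o=cv2.imread("pics/scene1.png")
cv2.imwrite("pics/s5.png",cv2.resize(im[100:220,150:330],None,fx=4,fy=4,interpolation=2))
for i in(o,im): print(blob(i,(287,168),22,38,12))
c=cams.calibration("scene")
for z in(.09,.076):
    q=c["extrinsics"]@np.array([.462,.072,z,1]);print(c["fy"]*-q[1]/-q[2]+c["cy"])
```

```text
9.1 [ 0.54382835 -0.1319115   0.12578592] [ 0.62437736  0.87359639 -0.01114046]
[ 0.0014  0.0203 -0.    ]
(array([286.31132075, 166.79245283]), array([281, 162,  12,  11, 106], dtype=int32))
(array([286.18269231, 169.56730769]), array([281, 165,  12,  11, 104], dtype=int32))
165.5710166173204
169.10989540721786
```

View pics/s5.png

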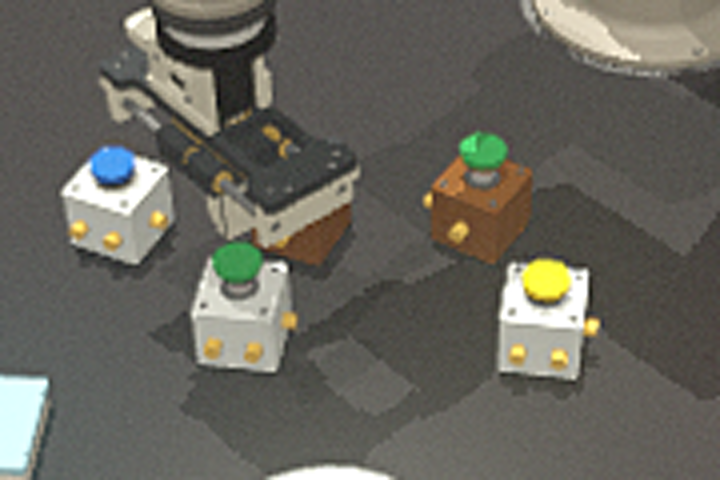

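Yellow is down by about 11 mm. The tool is above the correct green cap, the one on the aluminium block.

>>> apply_moves:
  plan:
    - [0.001, 0.008, 0, 0, 0, 0, 1]
    - [0.001, 0.015, 0, 0, 0, 0, 1]
    - [0.001, 0.019, 0, 0, 0, 0, 1]
    - [0.001, 0.02, 0, 0, 0, 0, 1]
    - [0.001, 0.02, 0, 0, 0, 0, 1]

```text
time: 9.78
tool_pos: [0.5456, -0.133, 0.1068]
tool_rot: [-1.571, -0.0, -0.442]
contact_force: [1.0, -0.8, 0.2]
opening: 0.0005
```

>>> apply_moves:
  plan:
    - [0, 0.003, 0, 0, 0, 0, 1]
    - [0, 0.006, 0, 0, 0, 0, 1]
    - [0, 0.009, 0, 0, 0, 0, 1]
    - [0, 0.012, 0, 0, 0, 0, 1]
    - [0, 0.013, 0, 0, 0, 0, 1]

```text
time: 10.4
tool_pos: [0.5456, -0.133, 0.0937]
tool_rot: [-1.571, -0.0, -0.442]
contact_force: [-0.3, 0.3, 3.0]
opening: 0.0007
```

>>> apply_moves:
  plan:
    - [0, 0.002, 0, 0, 0, 0, 1]
    - [0, 0.004, 0, 0, 0, 0, 1]
    - [0, 0.005, 0, 0, 0, 0, 1]
    - [0, 0.006, 0, 0, 0, 0, 1]
    - [0, 0.006, 0, 0, 0, 0, 1]

```text
time: 11.02
tool_pos: [0.5456, -0.133, 0.0877]
tool_rot: [-1.571, -0.0, -0.442]
contact_force: [0.1, -0.4, 3.2]
opening: 0.0004
```

Next I lift off and back away, then check all three caps.

>>> apply_moves:
  plan:
    - [0, -0.02, 0, 0, 0, 0, 1]
    - [0, -0.06, 0, 0, 0, 0, 1]
    - [0, -0.11, 0, 0, 0, 0, 1]
    - [-0.02, -0.14, 0.05, 0, 0, 0, 1]
    - [-0.04, -0.15, 0.09, 0, 0, 0, 1]

```text
time: 11.65
tool_pos: [0.5485, -0.0335, 0.2397]
tool_rot: [-1.57, -0.003, -0.443]
contact_force: [0.3, 0.2, -1.0]
opening: 0.0004
```

>>> apply_moves:
  plan:
    - [-0.02, 0, 0.05, 0, 0, 0, 1]
    - [-0.04, 0, 0.1, 0, 0, 0, 1]
    - [-0.06, 0, 0.15, 0, 0, 0, 1]
    - [-0.06, 0, 0.15, 0, 0, 0, 1]
    - [-0.06, 0, 0.15, 0, 0, 0, 1]

```text
time: 12.28
tool_pos: [0.5575, 0.1265, 0.2373]
tool_rot: [-1.572, 0.001, -0.441]
contact_force: [-0.1, -0.8, -0.7]
opening: 0.0005
```

Run:
```python
from h import *
s=robot.observe();im=cams.read_camera("scene");print(s["time"],s["tool_pos"],s["contact_force"])
o=cv2.imread("pics/scene1.png")
cv2.imwrite("pics/s6.png",np.vstack([cv2.resize(i[115:215,130:390],None,fx=3,fy=3,interpolation=2)[:, :780] for i in(o,im)])[:600])
for u,lo,hi in(((178,139),100,130),((287,168),22,38),((209,168),45,80)):
    print([blob(i,u,lo,hi,12)[0].round(1) for i in(o,im)])
```

```text
12.275 [0.55747799 0.12645924 0.23728873] [-0.10264377 -0.77021366 -0.72528748]
[array([177. , 137.6]), array([177.6, 141. ])]
[array([286.3, 166.8]), array([286.1, 169.7])]
[array([208.8, 164.8]), array([209. , 167.6])]
```

View pics/s6.png

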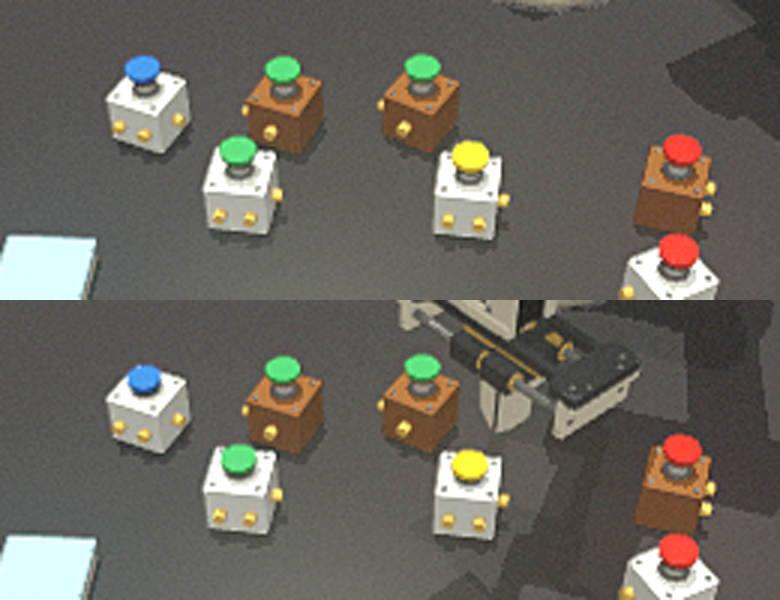

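All three caps are down, the blocks are where they started, and red is untouched.

```bash
python3 -c "
from cell import robot
print(robot.hand_in())"
```

```text
the job is handed in; nothing more can be done
None
```

I pressed the blue, yellow and green caps in that order with closed fingers, lifted clear and handed in at about 12.3 s. The hand-in reports no verdict.

- **Press force:** the readings at the end of each press step were about 2–3 N, against the 20 N limit. Force between those steps was not logged.
- **Cap travel:** in the last scene picture the blue, yellow and green caps had dropped about 3.4, 2.9 and 2.8 pixels. That is roughly 11–13 mm each, against the required 7 mm. From the fingertip height I worked out about 11–12 mm of stem travel for each.
- **Everything else:** in the before-and-after picture the blue, yellow and green blocks stood where they began. The red valve and the brown look-alikes looked unchanged, and the visible part of the wafer box had not moved. I did not check the jar, screwdriver or stage in a final picture, but the arm never went near them at low height.

No check failed. The two cameras' position estimates differed by up to 3 mm, which did not matter for a 36 mm cap.

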